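Set up the weld jig with the heavier hold-down weight

TASK

Set up the weld jig for the next bracelet: first push the copper bar fully home against both of the jig's dark stops, its long side on the far stop and its end on the side stop. Then lift the two look-alike brass weights off the cork mat in turn, a few centimetres clear, to feel which is heavier; the lighter one goes back standing on the mat, set down and not dropped, and the heavier one is held upright in the gripper a few centimetres above the middle of the seated bar, touching nothing else. Finish while still holding it there, with the bar still home and the other things on the table left alone.

Things in the scene. Friction and masses are not known exactly. Their poses are not given: they have to be found in the camera images.
- jig: the fixed weld jig: an aluminium plate 110 (x) by 170 (y) by 8 mm thick on the table, with two dark steel stops 14 mm thick that rise 14 mm above the plate. Origin: centre of the plate's underside. The far stop runs along y (from y = -45 to +84 mm), its inner face at x = +40 mm; the side stop runs along x (from x = -40 to +40 mm), its inner face at y = +70 mm. It cannot move. x points away from the robot, y to its left, turned up to 20 degrees
- jig_seat (a point): where the bar's centre is when it is home against both stops (jig frame x = +22, y = +20 mm, 13 mm above the table); axes as the jig's
- bar_center (a point): the loose copper bar, 36 (x) by 100 (y) by 10 mm thick, 0.27 to 0.37 kg, lying on the jig plate 15 to 50 mm short of home in both directions and up to 13 degrees askew. This point is its centre, 5 mm above the plate; its y axis runs along its length
- mat: the fixed cork mat, 90 (x) by 210 (y) by 4 mm thick, on the table. Origin: centre of its underside; y runs along its length
- weight_p_center (a point): one of two look-alike upright brass hold-down weights, plain cylinders 36 mm in diameter and 52 mm high with a thin dark band near the top; the two stand on the cork mat about 110 mm apart. Inside, one has a steel core and the other is mostly hollow, and which is which changes: the lighter weighs 0.16 to 0.20 kg, the heavier 0.40 to 0.48 kg. The core has a little play. This point is its centre, 26 mm above its underside; z is its axis, up
- weight_q_center (a point): one of two look-alike upright brass hold-down weights, plain cylinders 36 mm in diameter and 52 mm high with a thin dark band near the top; the two stand on the cork mat about 110 mm apart. Inside, one has a steel core and the other is mostly hollow, and which is which changes: the lighter weighs 0.16 to 0.20 kg, the heavier 0.40 to 0.48 kg. The core has a little play. This point is its centre, 26 mm above its underside; z is its axis, up
- jar: a small glass jar with a black cap, 52 mm across, 55 mm high (not part of the job: leave it alone); origin at its foot
- pliers: pliers with teal handles lying flat, 145 mm long along x, 14 mm high (not part of the job: leave it alone); origin near the pivot, on the table
- sunglasses: dark sunglasses standing on their lenses and arms, 130 mm wide (y), 140 mm deep, lenses at the origin, arms towards +x, 52 mm high (not part of the job: leave it alone); origin on the table
- bangle: a brass bangle lying flat, 68 mm across, 10 mm high (not part of the job: leave it alone); origin at its centre, underside
- visor: a white magnifier visor, 210 mm deep (x) by 155 mm wide, 35 mm high (not part of the job: leave it alone); origin under its head block
- flask: a teal flask with a black cap, 64 mm across, 150 mm high (not part of the job: leave it alone); origin at its foot
Mind the look-alikes: they are no part of the job. Of the things shaped like the mat, the cork one is meant.

How it is judged:
On the way, in this order (a step that is already met when the one before it is completed fails the run):
1. the copper bar is home against both stops (x of bar_center in the frame of jig between 0.0195 and 0.0245 m and y of bar_center in the frame of jig between 0.0175 and 0.0225 m and z of bar_center in the frame of jig between 0.01 and 0.016 m and angle between the y axis of bar_center and the y axis of jig, either way round below 0.04 rad), for 0.2 s.
2. the lighter weight is lifted at least 20 mm clear of the mat while the heavier stands there (the heavier may be lifted before it, and then again after it) (((z of weight_p_center in the frame of mat above 0.05 m and contact force between weight_p and the fingers above 1 N and contact force between weight_q and mat between 3 and 20 N) or (z of weight_q_center in the frame of mat above 0.05 m and contact force between weight_q and the fingers above 1 N and contact force between weight_p and mat between 3 and 20 N))), for 0.3 s.
3. the heavier weight is lifted at least 20 mm clear while the lighter stands on the mat (((z of weight_p_center in the frame of mat above 0.05 m and contact force between weight_p and the fingers above 1 N and contact force between weight_q and mat between 0.5 and 3 N) or (z of weight_q_center in the frame of mat above 0.05 m and contact force between weight_q and the fingers above 1 N and contact force between weight_p and mat between 0.5 and 3 N))), for 0.3 s.
At the end, for the whole second after the job is handed in: Bar home on both stops (2.5 mm, 2.3 degrees); lighter weight released, upright, at rest on the mat; heavier held still in the fingers, upright within 8 degrees, centre within 18 mm sideways of the bar's, underside 10 to 80 mm above the bar, touching neither bar nor jig (all of step 1 and ((contact force between weight_q and mat between 0.5 and 3 N and x of weight_q_center in the frame of mat between -0.045 and 0.045 m and y of weight_q_center in the frame of mat between -0.105 and 0.105 m and z of weight_q_center in the frame of mat between 0.027 and 0.033 m and angle between weight_q_center's own z axis and vertical below 0.1 rad and contact force between weight_q and the arm below 0.1 N and linear speed of weight_q below 0.02 m/s and horizontal distance between weight_p_center and bar_center below 0.018 m and z of weight_p_center in the frame of jig between 0.054 and 0.125 m and angle between weight_p_center's own z axis and vertical below 0.15 rad and linear speed of weight_p below 0.03 m/s and contact force between weight_p and the fingers above 1 N and contact force between weight_p and bar below 0.05 N and contact force between weight_p and jig below 0.05 N) or (contact force between weight_p and mat between 0.5 and 3 N and x of weight_p_center in the frame of mat between -0.045 and 0.045 m and y of weight_p_center in the frame of mat between -0.105 and 0.105 m and z of weight_p_center in the frame of mat between 0.027 and 0.033 m and angle between weight_p_center's own z axis and vertical below 0.1 rad and contact force between weight_p and the arm below 0.1 N and linear speed of weight_p below 0.02 m/s and horizontal distance between weight_q_center and bar_center below 0.018 m and z of weight_q_center in the frame of jig between 0.054 and 0.125 m and angle between weight_q_center's own z axis and vertical below 0.15 rad and linear speed of weight_q below 0.03 m/s and contact force between weight_q and the fingers above 1 N and contact force between weight_q and bar below 0.05 N and contact force between weight_q and jig below 0.05 N))); the arm keeps its last pose, push and grip.
It fails at once if a weight is dropped or knocked over (angle between any of weight_p_center, weight_q_center's own z axis and vertical above 0.7 rad or (contact force between weight_p and the fingers below 0.1 N and linear speed of weight_p above 0.5 m/s) or (contact force between weight_q and the fingers below 0.1 N and linear speed of weight_q above 0.5 m/s)).
It fails at once if a bystander is pushed more than 20 mm or tipped (distance of any of jar, pliers, sunglasses, bangle, visor, flask from where it was at the start of the episode above 0.02 m or angle between any of jar, pliers, sunglasses, bangle, visor, flask's own z axis and vertical above 0.4 rad).
It also fails if it takes over 72 s, if anything falls off the work surface, if the arm or the gripper's body presses on something with over 40 N, if the wrist force passes 120 N, or if a joint passes its speed limit or range.

ROBOT

A 6-joint arm with a two-finger parallel gripper is mounted at the origin on the work surface. World frame = base frame: x ahead of the robot, y to its left, z up, the work surface at z = 0. Lengths are in m, angles in rad, forces in N, time in s.
With the tool pointing down it reaches from about 0.3 to 0.775 m from the base axis. Payload 14.6 kg.
Tool frame: the origin (TCP) lies on the front face of the gripper's body, between the roots of the fingers; the fingertips stand 97 mm ahead of it and the grasp point (between the pads) lies 78 mm ahead of it; z points along the fingers, x is the direction in which the jaws open and shut, and the axes are right-handed (so a half turn about z gives the same grasp; the last joint's range is limited). The gripper opens to 94 mm and grips with 3 to 60 N. Pads are 16 mm wide; open, the fingers measure 119 mm over their backs; the gripper's body (75 mm by 177 mm) begins 78 mm behind the grasp point.
Start: joints at [-0.067, 0.3, 1.521, -0, 1.321, -0.067], TCP at [0.55, -0, 0.303] pointing down, gripper open.
Joint ranges: [-3.03, 3.03], [-0.79, 2.21], [0.23, 2.52], [-1.04, 4.18], [0, 3.07], [-2.55, 2.55]. Speed limits (rad/s): [2.22, 2.22, 2.57, 3.14, 3.14, 3.14].

INTERFACE

Orientations are given as [roll, pitch, yaw] about the fixed x, y, z axes, in that order (R = Rz(yaw) Ry(pitch) Rx(roll)).
In Python, from station import sensors, camera, ctrl gives the robot as it stands.
- The arm moves only by the tool move_arm, never from a script. Its argument "rows" is text: rows parted by semicolons, each of 6 numbers parted by spaces: the shift along the tool's x, y, z in mm, then the turn, a rotation vector about the tool's x, y, z in rad. In form: x y z wx wy wz; .... A call has 1 to 20 rows; each row shifts and turns the pose as measured when the row begins, along the tool's axes as they then stand; what a row does not reach is not made up. A row lasts 1/8 s, in which the tool goes at most 62.5 mm and 10.7 degrees, less where a joint would pass 70% of its speed; a pose out of reach is approached as far as the arm can. A call with a gripper value outside its range is refused whole. "grip" is the opening, from -1 (shut) to 1 (fully open), set as the call begins (left out, the last holds). The fingers move at their own pace and stop on an object; "newtons" is the grip in N (left out, the last holds). Time passes only in rows, so rows that do not move let the fingers close. It gives the time, the measured TCP pose, the force and the opening at its end, in the units of the state.
- sensors.get_obs(): the state, without advancing time (a new reading comes with each control period).
- camera(name): name is "scene" or "side" or "wrist"; returns a dict with "color" (400x640x3 uint8, blue, green, red), "z_map" (400x640 float32, m along the optical axis (not along the pixel's ray), 0 where there is no reading), "mtx" (3x3 intrinsics, pixels), "position" and "attitude" of the camera in the world; the wrist camera has in their place "hand_eye" (4x4, takes a point from camera to tool coordinates, whose origin is the TCP and whose axes are the tool frame's). Camera axes: x right, y down, z forward; pixel columns grow to the right and rows downward; lengths in m; the calibration is good to about 2 mm. A picture is of the moment at which its call begins: read the wrist's pose just before it.
- ctrl.hand_in(): hands the job in, once; it reports no verdict.
The state is a dict: "time_s": time; "qpos": joint angles; "joint_vel": joint speeds; "tau": joint torques, N m; "ee_pos": TCP position; "eef_rot": TCP orientation; "force": force on the tool from outside, world axes, zero at the start; "moment": the same for the moment, N m; "grip_width": finger opening in m.
Only numpy, scipy, OpenCV 4.12 (cv2) and the standard library are available. Lean on these libraries where they do the work, as an engineer would, in place of code of your own. Each camera call takes 0.05 s, during which the arm holds its last target.

## Working session

There is one attempt and no reset: what is moved stays moved. The work goes in short steps, Python scripts to look and compute and a tool call to move; the robot and the scene stay as the last step left them, time stands still between calls to the robot, and variables do not carry over. Pictures are saved under pics/ and viewed, and the job is handed in when it is done.

Besides the shell and the picture viewer there is one more tool, called after "Emit:" in YAML: its name, and indented under it one key for each argument. move_arm: Moves the arm, as the interface text tells. Its arguments: {"type":"object","properties":{"rows":{"type":"string"},"grip":{"type":"number"},"newtons":{"type":"number"}},"required":["rows"]}

```bash
ls; mkdir -p pics; python3 - <<'E'
from station import sensors, camera, ctrl
import cv2, numpy as np, json
o=sensors.get_obs()
for k,v in o.items(): print(k,np.round(v,4))
for n in ["scene","side","wrist"]:
    c=camera(n); cv2.imwrite(f"pics/{n}0.png",c["color"]); np.savez(f"pics/{n}0.npz",**c)
    print(n,c["mtx"].tolist(),c.get("position"),c.get("attitude"),c.get("hand_eye"))
E
```

```text
pics
time_s 0.0
qpos [-0.0666  0.3005  1.5216  0.      1.3207 -0.0666]
joint_vel [ 0.0003  0.0011  0.0014 -0.0008  0.0004 -0.0014]
tau [-1.50000e-03 -5.31806e+01 -3.52736e+01  7.08000e-02  2.44000e-02
 -0.00000e+00]
ee_pos [0.5499 0.     0.3021]
eef_rot [-3.1415e+00  1.2000e-03  0.0000e+00]
force [-0.569  -0.2327 -0.6085]
moment [-0.0058  0.043  -0.01  ]
grip_width 0.094
scene [[397.7847077461523, 0.0, 312.8804987679573], [0.0, 397.7847077461523, 197.5671657374027], [0.0, 0.0, 1.0]] [ 1.20083873 -0.8960022   0.81349228] [-2.187774   -0.01703998  0.66072243] None
side [[409.51397464294433, 0.0, 324.9509091744599], [0.0, 409.51397464294433, 201.0849341961672], [0.0, 0.0, 1.0]] [ 0.17903538 -0.76066762  0.93731182] [-2.40440454 -0.01793985 -0.42034975] None
wrist [[317.337195315839, 0.0, 317.00685937904757], [0.0, 317.337195315839, 200.89403583589066], [0.0, 0.0, 1.0]] None None [[ 9.99999204e-01 -7.33650756e-04 -1.02665910e-03  4.98720905e-04]
 [ 9.87375491e-04  9.61555827e-01  2.74607750e-01 -7.92941120e-02]
 [ 7.85723854e-04 -2.74608545e-01  9.61555786e-01 -8.25279541e-02]
 [ 0.00000000e+00  0.00000000e+00  0.00000000e+00  1.00000000e+00]]
```

View pics/scene0.png

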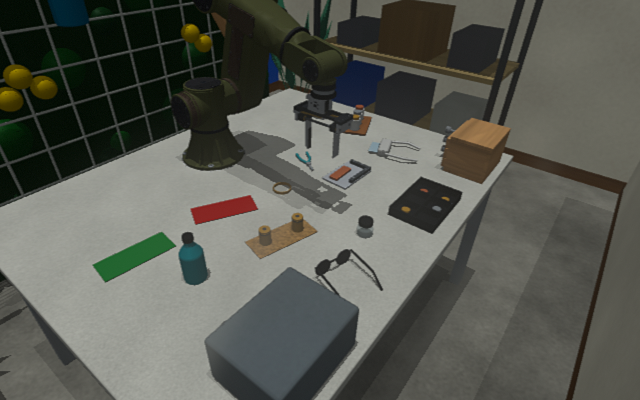

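View pics/side0.png

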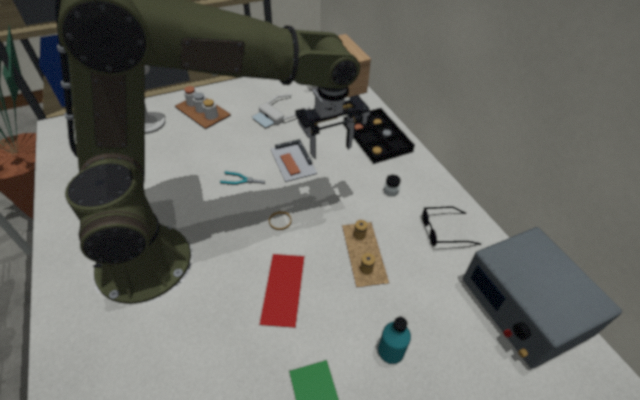

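View pics/wrist0.png

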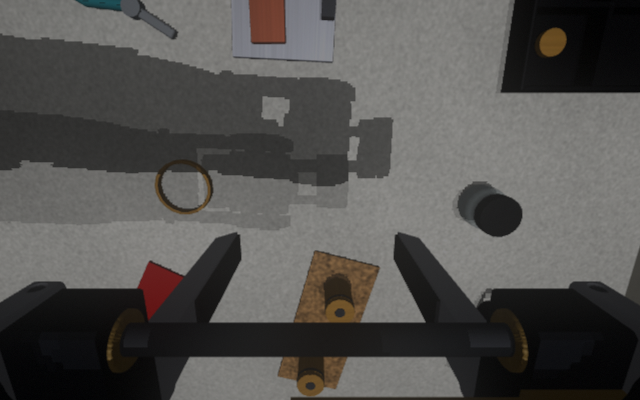

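Candidates:
- **Weights:** brass cylinders on cork at scene (264,235) and (297,222). The look-alikes are jars on the brown board at scene (360,118), side (202,105).
- **Mat:** cork at scene (282,238), not red (224,209) or green (135,256).
- **Bar:** copper-coloured at scene (341,172), side (290,163), on the aluminium jig.

By the description I choose the cork mat, the two cylinders on it, and the copper bar on the plate. Next I take rough positions and a close crop.

```bash
cat > h.py <<'E'
from station import sensors, camera, ctrl
import cv2, numpy as np
from scipy.spatial.transform import Rotation as R
def T(p,a):
    M=np.eye(4); M[:3,:3]=R.from_euler('xyz',a).as_matrix(); M[:3,3]=p; return M
def cam(n):
    o=sensors.get_obs(); c=camera(n)
    if n=="wrist": M=T(o["ee_pos"],o["eef_rot"])@np.asarray(c["hand_eye"])
    else: M=T(c["position"],c["attitude"])
    c["M"]=M; return c
def cloud(c):
    K=c["mtx"]; z=c["z_map"]; v,u=np.mgrid[0:z.shape[0],0:z.shape[1]]
    P=np.stack([(u-K[0,2])/K[0,0]*z,(v-K[1,2])/K[1,1]*z,z],-1)
    return P@c["M"][:3,:3].T+c["M"][:3,3]
def ray(c,uv,h):
    uv=np.atleast_2d(uv).astype(float); K=c["mtx"]
    d=np.c_[(uv[:,0]-K[0,2])/K[0,0],(uv[:,1]-K[1,2])/K[1,1],np.ones(len(uv))]@c["M"][:3,:3].T
    p=c["M"][:3,3]; s=(h-p[2])/d[:,2]; return p+d*s[:,None]
def proj(c,P):
    P=np.atleast_2d(P); q=(P-c["M"][:3,3])@c["M"][:3,:3]; K=c["mtx"]
    return np.c_[q[:,0]/q[:,2]*K[0,0]+K[0,2],q[:,1]/q[:,2]*K[1,1]+K[1,2]]
E
python3 - <<'E'
from h import *
cs={n:cam(n) for n in["scene","side","wrist"]}
pts={"scene":dict(wa=(264,230),wb=(297,217),bar=(341,172),mat=(280,243),jar=(365,222),bangle=(282,187),flask=(189,240)),
"side":dict(wa=(368,258),wb=(362,225),bar=(290,163),mat=(365,248),jar=(393,181),bangle=(280,220)),
"wrist":dict(wb=(340,310),wa=(310,384),bar=(268,20),jar=(498,215),bangle=(165,205))}
for n,d in pts.items():
    P=cloud(cs[n])
    for k,(u,v) in d.items(): print(n,k,np.round(P[v,u],3))
c=cs["side"]["color"]; cv2.imwrite("pics/crop1.png",np.hstack([cv2.resize(c[130:200,220:340],(400,233)),cv2.resize(cs["scene"]["color"][190:260,240:360],(400,233))]))
E
```

```text
scene wa [ 0.543 -0.264  0.054]
scene wb [ 0.581 -0.158  0.056]
scene bar [0.501 0.202 0.016]
scene mat [ 0.581 -0.238  0.006]
scene jar [ 0.756 -0.044  0.055]
scene bangle [ 0.378  0.001 -0.002]
scene flask [ 0.502 -0.485  0.144]
side wa [ 0.542 -0.261  0.055]
side wb [ 0.579 -0.156  0.053]
side bar [0.498 0.197 0.017]
side mat [ 0.573 -0.196 -0.002]
side jar [ 0.745 -0.043  0.056]
side bangle [ 0.389 -0.005 -0.003]
wrist wb [ 0.577 -0.15   0.056]
wrist wa [ 0.541 -0.26   0.056]
wrist bar [0.5   0.169 0.019]
wrist jar [ 0.748 -0.031  0.054]
wrist bangle [ 0.363 -0.033  0.011]
```

View pics/crop1.png

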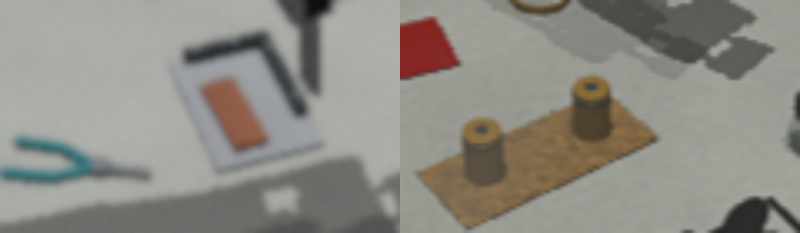

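The crops confirm the choice: left, the copper bar (232,112) on the aluminium plate with dark stops at top and right; right, two brass banded cylinders (483,150) and (591,108) on cork. I now move the wrist camera over the jig.

Emit:
move_arm:
  rows: "-10 -55 0 0 0 0; -10 -55 0 0 0 0; -10 -55 0 0 0 0; -5 -55 0 0 0 0; 0 0 0 0 0 0"
  grip: -1
  newtons: 10

```text
time_s: 0.92
ee_pos: [0.5139, 0.2259, 0.302]
eef_rot: [-3.142, 0.001, -0.002]
force: [0.1, -0.2, 0.2]
grip_width: 0.0474
```

```bash
python3 - <<'E'
from h import *
c=cam("wrist"); cv2.imwrite("pics/w1.png",c["color"])
np.savez("pics/w1.npz",**{k:c[k] for k in("color","z_map","mtx","M")})
print(sensors.get_obs())
E
```

```text
{'time_s': 0.975, 'qpos': array([ 3.46086282e-01,  3.25211200e-01,  1.48921484e+00, -1.30810932e-04,
        1.32783929e+00,  3.49961299e-01]), 'joint_vel': array([-0.05173619, -0.01164536,  0.0121513 , -0.00509697,  0.00026969,
       -0.02117021]), 'tau': array([ 2.07752980e+00, -5.43315017e+01, -3.59091496e+01,  1.75382732e-01,
       -1.05064738e-02,  2.89895553e-01]), 'ee_pos': array([0.51423553, 0.2243166 , 0.30208873]), 'eef_rot': array([ 3.14124277e+00,  5.88376402e-04, -3.84360753e-03]), 'force': array([ 0.2921673 , -0.34068878,  0.54483688]), 'moment': array([-0.00792742, -0.02473625,  0.05608277]), 'grip_width': 0.0434503471826201}
```

View pics/w1.png

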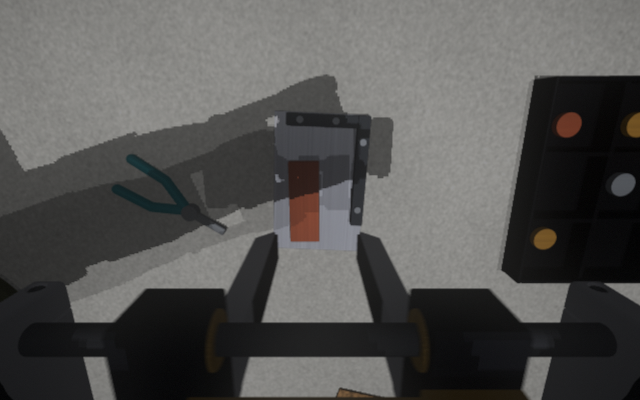

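```bash
python3 - <<'E'
from h import *
c=cam("wrist"); np.savez("pics/w2.npz",**{k:c[k] for k in("color","z_map","mtx","M")})
im=c["color"]; 
x0,y0=250,90
cr=cv2.resize(im[90:265,250:400],None,fx=4,fy=3.4,interpolation=cv2.INTER_CUBIC)
cr=np.clip(cr.astype(float)*1.6,0,255).astype(np.uint8)
cr=cv2.resize(im[90:265,250:400],None,fx=3.4,fy=3.4,interpolation=cv2.INTER_CUBIC); cr=np.clip(cr.astype(float)*1.6,0,255).astype(np.uint8)
cv2.imwrite("pics/w2c.png",cr)
P=cloud(c)
hsv=cv2.cvtColor(im,cv2.COLOR_BGR2HSV)
m=((hsv[...,0]<15)&(hsv[...,1]>120)).astype(np.uint8); m[:100]=0;m[260:]=0;m[:,:260]=0;m[:,400:]=0
cnt=max(cv2.findContours(m,0,cv2.CHAIN_APPROX_NONE)[0],key=cv2.contourArea)
W=ray(c,cnt[:,0],0.018)[:,:2]
r=cv2.minAreaRect((W*1000).astype(np.float32)); print("bar",r, cv2.minAreaRect(cnt))
print("bar z",np.median(P[m>0][:,2]))
# heights
for u,v in [(285,220),(340,220),(330,150),(320,119),(357,190),(240,260),(440,200)]: print(u,v,np.round(P[v,u],4))
E
```

```text
bar ((497.394287109375, 179.12075805664062), (59.1275634765625, 33.16530227661133), 89.72285461425781) ((303.5, 216.0), (46.0, 27.0), 90.0)
bar z 0.018382945238875126
285 220 [0.4737 0.171  0.0074]
340 220 [0.5428 0.1711 0.0086]
330 150 [0.5296 0.2585 0.0094]
320 119 [0.5179 0.2942 0.0216]
357 190 [0.5612 0.2132 0.0223]
240 260 [ 4.110e-01  1.121e-01 -2.000e-04]
440 200 [ 6.689e-01  1.941e-01 -2.000e-04]
```

View pics/w2c.png

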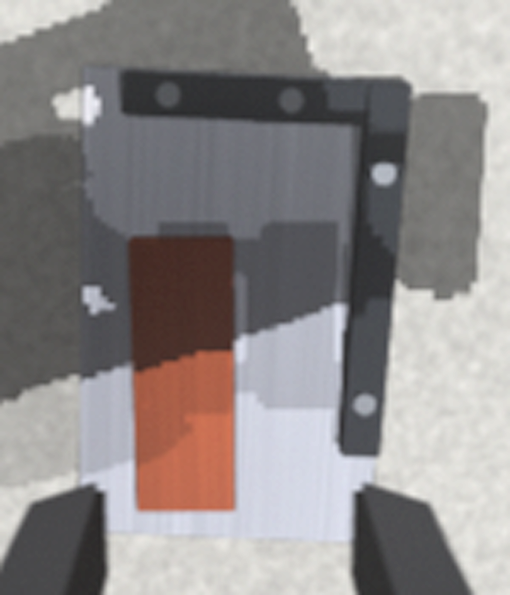

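```bash
cat > jig.py <<'E'
from h import *
def barmask(im,roi):
    f=im.astype(float); m=((f[...,2]>1.7*f[...,0])&(f[...,2]>25)).astype(np.uint8)
    z=np.zeros_like(m); x0,y0,x1,y1=roi; z[y0:y1,x0:x1]=m[y0:y1,x0:x1]
    return cv2.morphologyEx(z,cv2.MORPH_OPEN,np.ones((3,3)))
def bar(c,roi):
    m=barmask(c["color"],roi); cnt=max(cv2.findContours(m,0,cv2.CHAIN_APPROX_NONE)[0],key=cv2.contourArea)
    W=ray(c,cnt[:,0],0.018)[:,:2]*1000
    return cv2.minAreaRect(W.astype(np.float32)),m,cv2.boundingRect(cnt)
E
python3 - <<'E'
from jig import *
d=np.load("pics/w2.npz"); c={k:d[k] for k in d}
r,m,bb=bar(c,(262,100,390,262)); print(r,bb); print(cv2.boxPoints(r))
P=cloud(c); g=c["color"].max(-1)
s=((P[...,2]>0.0155)&(P[...,2]<0.03)&(cv2.dilate(m,np.ones((5,5)))==0)).astype(np.uint8)
s[:95]=0;s[240:]=0;s[:,:262]=0;s[:,390:]=0
s=cv2.morphologyEx(s,cv2.MORPH_OPEN,np.ones((3,3)))
cnts=cv2.findContours(s,0,cv2.CHAIN_APPROX_NONE)[0]
v=c["color"].copy(); cv2.drawContours(v,cnts,-1,(0,255,0),1); cv2.drawContours(v,cv2.findContours(m,0,1)[0],-1,(255,0,0),1)
cv2.imwrite("pics/w2m.png",cv2.resize(v[90:265,250:400],None,fx=3.4,fy=3.4))
ys,xs=np.nonzero(s); W=ray(c,np.c_[xs,ys],0.022)[:,:2]*1000
np.save("pics/stop.npy",W); print(len(W),W.min(0),W.max(0))
# far stop: rows y<265 ; side stop: x<545
for name,sel in (("far",W[:,1]<268),("side",W[:,0]<545)):
    rr=cv2.minAreaRect(W[sel].astype(np.float32)); print(name,rr); vx=cv2.fitLine(W[sel].astype(np.float32),cv2.DIST_L2,0,.01,.01).ravel(); print(vx,np.degrees(np.arctan2(vx[1],vx[0])))
E
```

```text
((497.99346923828125, 198.86956787109375), (98.61174011230469, 34.58718490600586), 89.75688171386719) (289, 160, 30, 80)
[[480.4908  149.63751]
 [515.0777  149.49075]
 [515.4961  248.10162]
 [480.90924 248.24838]]
2336 [480.12469449 171.84274935] [573.49206462 303.95336371]
far ((541.81640625, 220.9232940673828), (96.40166473388672, 57.07883834838867), 87.17323303222656)
[5.3437948e-02 9.9857116e-01 5.6273206e+02 2.2176483e+02] 86.93677
side ((510.7178955078125, 258.21142578125), (89.51380920410156, 64.70655059814453), 87.21943664550781)
[ 9.9731278e-01 -7.3261045e-02  5.1237952e+02  2.9505667e+02] -4.2013125
```

View pics/w2m.png

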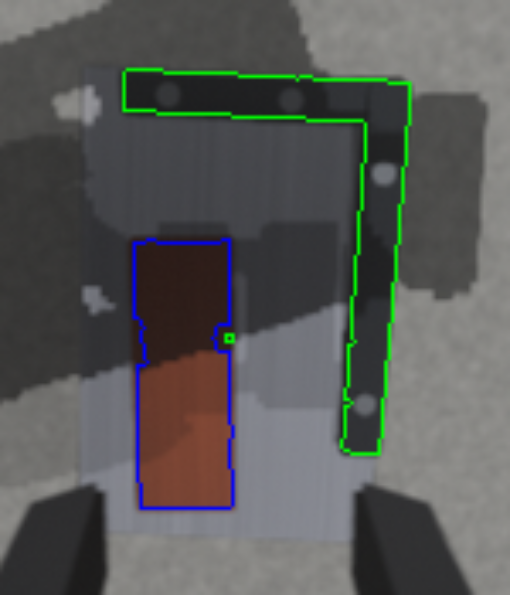

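```bash
cat >> jig.py <<'E'
def jigfit(c,m,roi,plot=None):
    P=cloud(c)
    s=((P[...,2]>0.0155)&(P[...,2]<0.03)&(cv2.dilate(m,np.ones((7,7)))==0)).astype(np.uint8)
    z=np.zeros_like(s); x0,y0,x1,y1=roi; z[y0:y1,x0:x1]=s[y0:y1,x0:x1]
    n,l,st,_=cv2.connectedComponentsWithStats(z); z=(l==1+np.argmax(st[1:,4])).astype(np.uint8)
    cnt=max(cv2.findContours(z,0,cv2.CHAIN_APPROX_NONE)[0],key=cv2.contourArea)
    W=ray(c,cnt[:,0],0.022)[:,:2]*1000
    return W,z
def seat(W,yaw0,it=6):
    # W contour of stop tops (mm). fit inner/outer edges; returns yaw, seat xy, corner
    yaw=np.radians(yaw0); o=np.array([W[:,0].max(),W[:,1].max()])
    for _ in range(it):
        ex=np.array([np.cos(yaw),np.sin(yaw)]); ey=np.array([-ex[1],ex[0]])
        a=W@ex; b=W@ey; A=np.percentile(a,97); B=np.percentile(b,97)   # outer faces approx
        far=(a>A-22)&(b<B-25)&(b>B-112); inn=far&(a<A-7); out=far&(a>=A-7)
        sd=(b>B-22)&(a<A-25)&(a>A-88); inb=sd&(b<B-7); outb=sd&(b>=B-7)
        f=lambda q: cv2.fitLine(W[q].astype(np.float32),cv2.DIST_HUBER,0,.01,.01).ravel()
        fi,fo,si,so=f(inn),f(out),f(inb),f(outb)
        an=[np.arctan2(-v[0]*np.sign(v[1]),abs(v[1])) for v in (fi,fo)]+[np.arctan2(v[1]*np.sign(v[0]),abs(v[0])) for v in (si,so)]
        yaw=np.mean(an)
    ex=np.array([np.cos(yaw),np.sin(yaw)]); ey=np.array([-ex[1],ex[0]])
    ai,ao=W[inn]@ex,W[out]@ex; bi,bo=W[inb]@ey,W[outb]@ey
    ai,ao,bi,bo=[np.median(q) for q in(ai,ao,bi,bo)]
    xf=(ai+ao)/2-7; yf=(bi+bo)/2-7
    return dict(yaw=np.degrees(yaw),angs=np.degrees(an),th=(ao-ai,bo-bi),xf=xf,yf=yf,seat=ex*(xf-18)+ey*(yf-50),ex=ex,ey=ey)
E
python3 - <<'E'
from jig import *
d=np.load("pics/w2.npz"); c={k:d[k] for k in d}
roi=(262,100,390,262)
r,m,bb=bar(c,roi); W,z=jigfit(c,m,roi); s=seat(W,-3.5); print(s)
ctr=np.array(r[0]); dd=s["seat"]-ctr; print("shift in jig",dd@s["ex"],dd@s["ey"],"bar yaw",r[2]-90-0)
E
```

```text
{'yaw': np.float32(-2.9019208), 'angs': array([-2.7364306, -2.842046 , -2.8847885, -3.1444185], dtype=float32), 'th': (np.float64(13.53950414008807), np.float64(12.919540770079436)), 'xf': np.float64(544.0921920238975), 'yf': np.float64(314.4879750063245), 'seat': array([538.8076461 , 237.51464704]), 'ex': array([ 0.99871767, -0.05062642], dtype=float32), 'ey': array([0.05062642, 0.99871767], dtype=float32)}
shift in jig 38.805377312023936 40.66179904410244 bar yaw -0.2431182861328125
```

Mask overlay: green follows the stop tops, blue the bar. Jig yaw is about -2.9° and the bar is short by about 39 mm (x) and 41 mm (y). The plan is a two-finger push along +x, then a push on the near end along +y.

Emit:
move_arm:
  rows: "-26 12 0 0 0 0; -26 13 0 0 0 0; 0 0 0 0 0 -0.17; 0 0 0 0 0 -0.17; 0 0 0 0 0 -0.17; 0 0 0 0 0 -0.17; 0 0 0 0 0 -0.17; 0 0 0 0 0 -0.17; 0 0 0 0 0 -0.17; 0 0 0 0 0 -0.17; 0 0 0 0 0 -0.16; 0 0 0 0 0 0"
  grip: 0.06
  newtons: 30

```text
time_s: 2.52
ee_pos: [0.4641, 0.1812, 0.3028]
eef_rot: [3.141, 0.002, 1.541]
force: [0.6, -0.2, 0.2]
grip_width: 0.0498
```

Emit:
move_arm:
  rows: "9 0 40 0 0 0.02; 9 -2 40 0 0 0; 0 0 40 0 0 0; 0 0 30 0 0 0; 0 0 0 0 0 0; 0 0 0 0 0 0"

```text
time_s: 3.28
ee_pos: [0.465, 0.1955, 0.151]
eef_rot: [3.137, 0.001, 1.49]
force: [0.2, -0.1, 0.6]
grip_width: 0.0502
```

```bash
python3 - <<'E'
from h import *
o=sensors.get_obs(); print(np.round(o["ee_pos"],4),np.round(o["eef_rot"],4),o["force"])
c=cam("wrist"); cv2.imwrite("pics/w3.png",c["color"])
E
```

```text
[0.465  0.1955 0.151 ] [3.1367e+00 7.0000e-04 1.4902e+00] [ 0.24225815 -0.06113698  0.62177434]
```

View pics/w3.png

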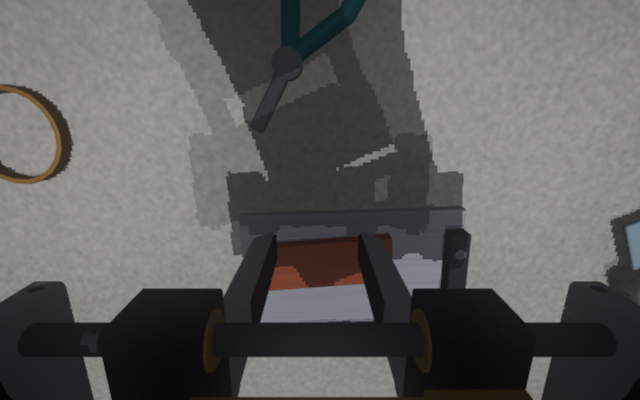

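Picture: fingertips (270,240) and (370,240) sit just short of the bar's near long edge (row 242). Pliers and bangle are well clear. I correct the yaw and go down.

Emit:
move_arm:
  rows: "2 -2 15 0 0 -0.03; 0 0 15 0 0 0; 0 0 10 0 0 0; 0 0 0 0 0 0; 0 0 0 0 0 0"

```text
time_s: 3.95
ee_pos: [0.4637, 0.1979, 0.1097]
eef_rot: [3.134, -0.0, 1.521]
force: [-0.3, 0.5, -0.2]
grip_width: 0.0497
```

Emit:
move_arm:
  rows: "0 6 0 0 0 0; 0 6 0 0 0 0; 0 6 0 0 0 0; 0 6 0 0 0 0; 0 6 0 0 0 0; 0 6 0 0 0 0; 0 0 0 0 0 0"

```text
time_s: 4.82
ee_pos: [0.5026, 0.1959, 0.1105]
eef_rot: [3.134, -0.0, 1.521]
force: [0.0, 0.1, 0.3]
grip_width: 0.0497
```

Emit:
move_arm:
  rows: "0 3 1 0 0 0; 0 3 0 0 0 0; 0 1 0 0 0 0; 0 0 0 0 0 0"

```text
time_s: 5.32
ee_pos: [0.5087, 0.1958, 0.1095]
eef_rot: [3.138, 0.0, 1.522]
force: [-2.2, -0.4, 2.5]
grip_width: 0.0502
```

```bash
python3 - <<'E'
from h import *
o=sensors.get_obs(); print(np.round(o["ee_pos"],4),np.round(o["eef_rot"],4),o["force"])
c=cam("wrist"); cv2.imwrite("pics/w4.png",c["color"])
E
```

```text
[0.5087 0.1958 0.1095] [3.1382e+00 5.0000e-04 1.5216e+00] [-2.22442429 -0.44783847  2.48696651]
```

View pics/w4.png

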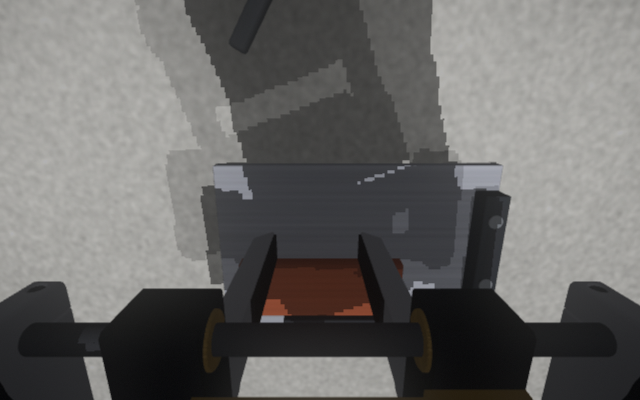

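The bar (320,285) is against both fingers. A sliver of plate is still visible at (272,320), so it is a few mm short.

Emit:
move_arm:
  rows: "0 2 0 0 0 0; 0 2 0 0 0 0; 0 1 0 0 0 0; 0 0 0 0 0 0"

```text
time_s: 5.88
ee_pos: [0.5099, 0.1959, 0.1096]
eef_rot: [-3.132, 0.003, 1.522]
force: [-1.6, -1.1, 1.3]
grip_width: 0.0496
```

Emit:
move_arm:
  rows: "0 3 0 0 0 0; 0 3 0 0 0 0"

```text
time_s: 6.12
ee_pos: [0.5118, 0.196, 0.1093]
eef_rot: [-3.118, 0.005, 1.523]
force: [-30.1, 1.5, 24.4]
grip_width: 0.05
```

Contact with about 30 N: the bar is on the far stop. I back off and look.

Emit:
move_arm:
  rows: "0 -4 -1 0 0 0; 0 -8 0 0 0 0; 0 -8 0 0 0 0; 0 0 -40 0 0 0; 0 0 -40 0 0 0; 0 0 -30 0 0 0; 0 0 0 0 0 0"

```text
time_s: 7.0
ee_pos: [0.4926, 0.1974, 0.2235]
eef_rot: [-3.121, 0.005, 1.523]
force: [-0.4, -0.1, -0.0]
grip_width: 0.05
```

```bash
python3 - <<'E'
from h import *
o=sensors.get_obs(); print(np.round(o["ee_pos"],4),np.round(o["eef_rot"],4),o["force"])
c=cam("wrist"); cv2.imwrite("pics/w5.png",c["color"])
np.savez("pics/w5.npz",**{k:c[k] for k in("color","z_map","mtx","M")})
E
```

```text
[0.4926 0.1974 0.2235] [-3.1211  0.0045  1.5226] [-0.40666122 -0.09089512 -0.03242243]
```

View pics/w5.png

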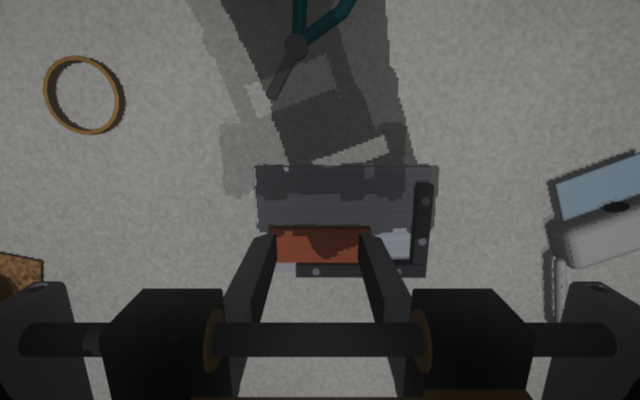

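The bar (320,245) lies flush along the far stop (row 265). The side stop's face is at column 410, still about 40 mm away. Next comes the end push with closed fingers.

Emit:
move_arm:
  rows: "-24 15 0 -0.02 0 0; -24 15 0 0 0 0; -22 14 0 0 0 0; 0 0 40 0 0 0; 0 0 40 0 0 0; 0 0 0 0 0 0; 0 0 0 0 0 0"
  grip: -1

```text
time_s: 7.92
ee_pos: [0.5303, 0.1219, 0.1321]
eef_rot: [-3.13, 0.008, 1.523]
force: [-0.2, -0.1, 0.2]
grip_width: 0.0003
```

```bash
python3 - <<'E'
from h import *
o=sensors.get_obs(); print(np.round(o["ee_pos"],4),np.round(o["eef_rot"],4),o["force"],o["grip_width"])
c=cam("wrist"); cv2.imwrite("pics/w6.png",c["color"])
E
```

```text
[0.5303 0.1219 0.1321] [-3.1303  0.0078  1.523 ] [-0.24663201 -0.12817691  0.22379538] 0.0003154280710730244
```

View pics/w6.png

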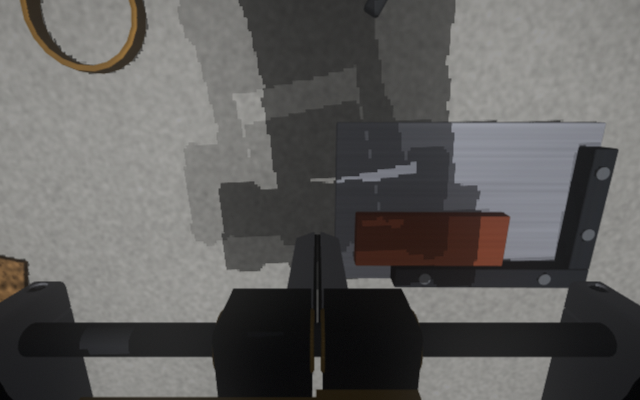

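Clear view: bar at (430,240) flush on the far stop, closed fingers at (318,250) left of its end. I measure the remaining gap.

```bash
cat > meas.py <<'E'
from jig import *
import sys
def meas(c,roi,name=None):
    r,m,bb=bar(c,roi); W,z=jigfit(c,m,roi); s=seat(W,-3)
    if name:
        v=c["color"].copy(); v[z>0]=(0,255,0); cv2.drawContours(v,cv2.findContours(m,0,1)[0],-1,(255,0,0),1); cv2.imwrite(name,v)
    d=s["seat"]-np.array(r[0]); print("bar",np.round(r[0],1),np.round(r[1],1),"ang",round(r[2],2),"seat",np.round(s["seat"],1),"yaw",s["yaw"],s["angs"],"th",np.round(s["th"],1)); print("to go jig x,y",np.round([d@s["ex"],d@s["ey"]],1))
    return r,s
E
python3 - <<'E'
from meas import *
c=cam("wrist"); meas(c,(345,110,620,290),"pics/w6m.png")
E
```

```text
bar [535.9 195.3] [100.5  37.9] ang 87.33 seat [538.4 235. ] yaw -1.9197422 [ 0.56988794 -2.8280098  -2.6623664  -2.75848   ] th [13.7 18.6]
to go jig x,y [ 1.1 39.7]
```

View pics/w6m.png

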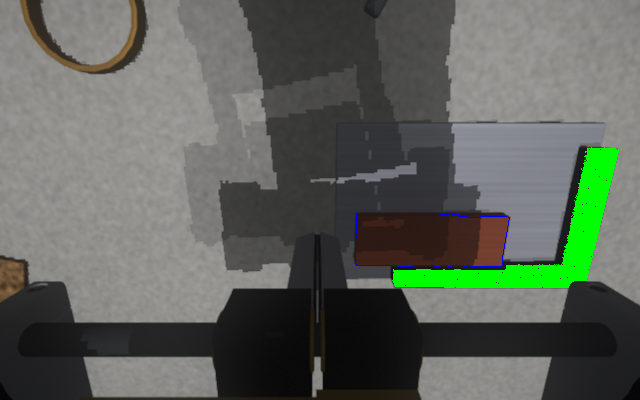

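Emit:
move_arm:
  rows: "0 2 12 -0.01 0 0; 0 1 10 0 0 0; 0 0 0 0 0 0; 6 0 0 0 0 0; 7 0 0 0 0 0; 7 0 0 0 0 0; 7 0 0 0 0 0; 7 0 0 0 0 0; 4 0 0 0 0 0; 0 0 0 0 0 0"

```text
time_s: 9.28
ee_pos: [0.5361, 0.1627, 0.1108]
eef_rot: [3.138, 0.008, 1.524]
force: [0.8, -0.8, 0.7]
grip_width: 0.0002
```

Emit:
move_arm:
  rows: "3 0 1 0 0 0; 3 0 0 0 0 0; 2 0 0 0 0 0; 2 0 0 0 0 0"

```text
time_s: 9.78
ee_pos: [0.5366, 0.1706, 0.1108]
eef_rot: [3.139, 0.011, 1.523]
force: [-1.6, -3.7, 2.6]
grip_width: 0.0008
```

Emit:
move_arm:
  rows: "2 0 0 0 0 0; 2 0 0 0 0 0; 2 0 0 0 0 0"

```text
time_s: 10.15
ee_pos: [0.537, 0.1766, 0.1107]
eef_rot: [3.139, 0.012, 1.523]
force: [-1.4, -5.3, 2.6]
grip_width: 0.0006
```

Emit:
move_arm:
  rows: "2 0 0 0 0 0; 2 0 0 0 0 0"

```text
time_s: 10.4
ee_pos: [0.5372, 0.1808, 0.1107]
eef_rot: [3.139, 0.012, 1.523]
force: [-1.5, -4.7, 2.6]
grip_width: 0.0004
```

```bash
python3 - <<'E'
from h import *
o=sensors.get_obs(); print(np.round(o["ee_pos"],4),np.round(o["eef_rot"],4),o["force"],o["grip_width"])
c=cam("wrist"); cv2.imwrite("pics/w7.png",c["color"])
E
```

```text
[0.5372 0.1808 0.1107] [3.1391 0.0118 1.5227] [-1.4890944  -4.68170952  2.63349507] 0.00041671316741943116
```

View pics/w7.png

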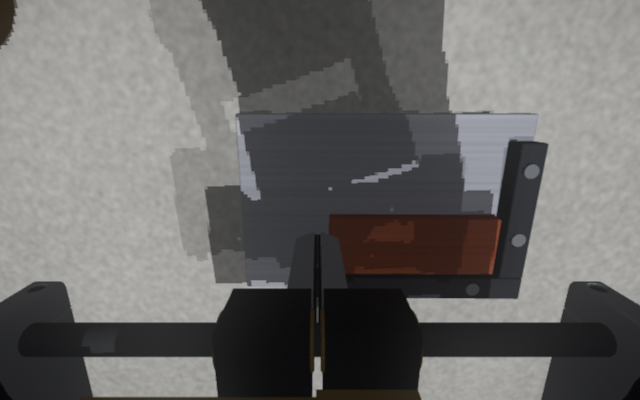

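Bar (415,245) nearly meets the side stop (column 500), and still lies on the far stop. A little more.

Emit:
move_arm:
  rows: "2 0 0 0 0 0; 2 0 0 0 0 0"

```text
time_s: 10.7
ee_pos: [0.5373, 0.183, 0.1106]
eef_rot: [3.14, 0.016, 1.523]
force: [-2.3, -25.5, 8.1]
grip_width: 0.0003
```

Firm contact at 25 N. I back off, raise and check.

Emit:
move_arm:
  rows: "-4 0 -1 0 0 0; -10 0 -5 0 0 0; -10 0 -30 0 0 0; 0 -20 -30 0 0 0; 0 -30 0 0 0 0; 0 -30 0 0 0 0; 0 0 0 0 0 0"
  grip: 0.06

```text
time_s: 11.58
ee_pos: [0.4543, 0.163, 0.18]
eef_rot: [3.137, 0.012, 1.523]
force: [0.5, 0.6, 0.0]
grip_width: 0.0498
```

```bash
python3 - <<'E'
from meas import *
o=sensors.get_obs(); print(np.round(o["ee_pos"],4),np.round(o["eef_rot"],4),o["force"],o["grip_width"])
c=cam("wrist"); cv2.imwrite("pics/w8.png",c["color"])
np.savez("pics/w8.npz",**{k:c[k] for k in("color","z_map","mtx","M")})
E
```

```text
[0.4543 0.163  0.18  ] [3.1374 0.0117 1.5226] [0.49462386 0.62966561 0.02219155] 0.049800299131430394
```

View pics/w8.png

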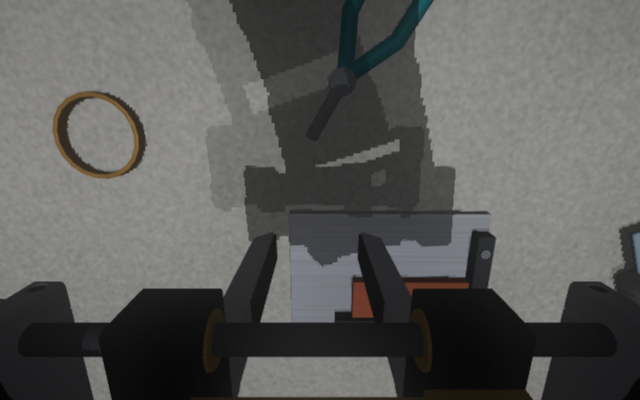

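Emit:
move_arm:
  rows: "23 12 0 0 0 0; 23 12 0 0 0 0; 22 11 20 0 0 0; 0 0 30 0 0 0; 0 0 19 0 0 0; 0 0 0 0 0 0"

```text
time_s: 12.38
ee_pos: [0.5006, 0.2307, 0.1091]
eef_rot: [3.133, 0.008, 1.52]
force: [-0.8, 0.3, 0.7]
grip_width: 0.0497
```

Emit:
move_arm:
  rows: "0 4 -1 0 0 0; 0 3 0 0 0 0; 0 2 0 0 0 0; 0 2 0 0 0 0"

```text
time_s: 12.88
ee_pos: [0.511, 0.2303, 0.1117]
eef_rot: [3.139, 0.008, 1.52]
force: [-16.7, 2.7, 6.9]
grip_width: 0.0497
```

Emit:
move_arm:
  rows: "0 2 0 0 0 0; 0 -3 0 0 0 0; 0 -8 0 0 0 0; 0 -15 -20 0 0 0; 0 0 -50 0 0 0; 0 0 -50 0 0 0; 0 0 0 0 0 0"

```text
time_s: 13.75
ee_pos: [0.4841, 0.2328, 0.237]
eef_rot: [3.14, 0.008, 1.52]
force: [-0.2, -0.2, -0.5]
grip_width: 0.0499
```

```bash
python3 - <<'E'
from meas import *
o=sensors.get_obs(); print(np.round(o["ee_pos"],4),np.round(o["eef_rot"],4),o["force"],o["grip_width"])
c=cam("wrist"); cv2.imwrite("pics/w9.png",c["color"])
np.savez("pics/w9.npz",**{k:c[k] for k in("color","z_map","mtx","M")})
E
```

```text
[0.4841 0.2328 0.237 ] [3.1403 0.0079 1.5201] [-0.19359723 -0.20875585 -0.53103053] 0.04990023624555301
```

View pics/w9.png

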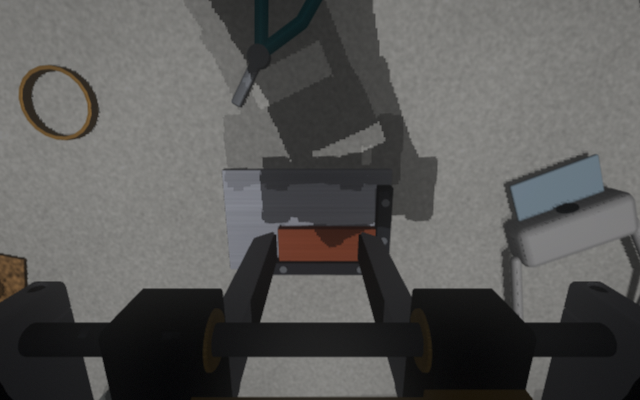

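Bar (325,245) appears tight on the far stop (row 263) and the side stop (column 378). I turn the wrist back and measure from above.

Emit:
move_arm:
  rows: "0 0 -7 0 0 0.17; 0 0 -7 0 0 0.17; 0 0 -7 0 0 0.17; 0 0 -7 0 0 0.17; 0 0 -7 0 0 0.17; 0 0 -7 0 0 0.17; 0 0 -7 0 0 0.17; 0 0 -7 0 0 0.17; 0 0 -7 0 0 0.16; 20 0 0 0 0 0; 20 0 0 0 0 0; 0 0 0 0 0 0; 0 0 0 0 0 0"
  grip: 0.1

```text
time_s: 15.42
ee_pos: [0.5199, 0.2294, 0.2794]
eef_rot: [3.121, 0.025, -0.053]
force: [-0.2, 0.0, 0.5]
grip_width: 0.0516
```

```bash
python3 - <<'E'
from meas import *
o=sensors.get_obs(); print(np.round(o["ee_pos"],4),np.round(o["eef_rot"],4),o["force"],o["grip_width"])
c=cam("wrist"); cv2.imwrite("pics/w10.png",c["color"])
np.savez("pics/w10.npz",**{k:c[k] for k in("color","z_map","mtx","M")})
E
```

```text
[0.5199 0.2294 0.2794] [ 3.121   0.0248 -0.0526] [-0.24504819  0.04861106  0.49645812] 0.051646810100931646
```

View pics/w10.png

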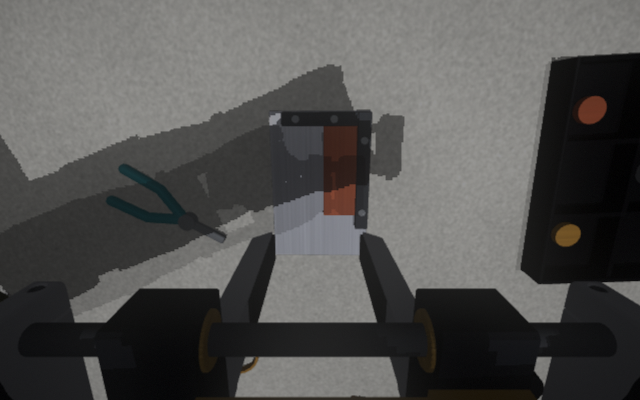

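```bash
python3 - <<'E'
from meas import *
d=np.load("pics/w10.npz"); c={k:d[k] for k in d}
roi=(265,100,385,250)
r,s=meas(c,roi,"pics/w10m.png")
v=cv2.imread("pics/w10m.png"); cv2.imwrite("pics/w10mm.png",np.hstack([cv2.resize(x[95:265,255:385],None,fx=3,fy=3,interpolation=cv2.INTER_CUBIC) for x in(np.clip(c["color"]*1.8,0,255).astype(np.uint8),v)]))
E
```

```text
bar [539.1 237.4] [98.1 34.8] ang 87.3 seat [540.2 238.1] yaw -1.783204 [-2.3840816 -2.7942212  1.0774261 -3.0319393] th [10.7 12.7]
to go jig x,y [1.1 0.7]
```

View pics/w10mm.png

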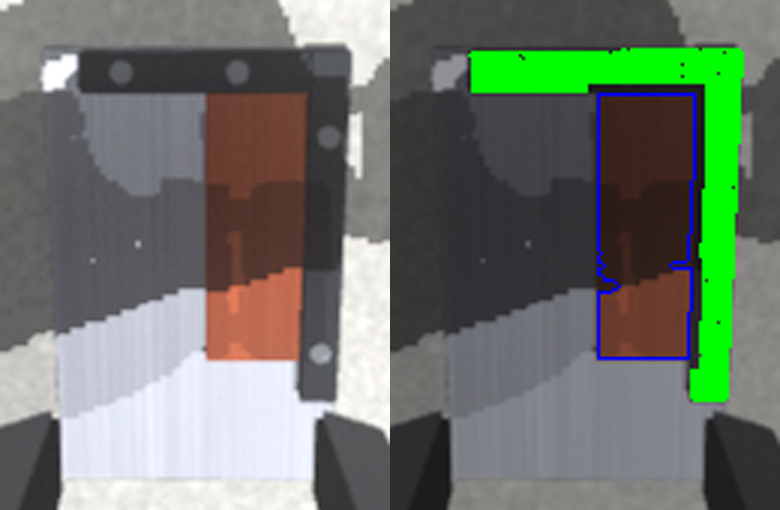

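The close crop shows no gap at either stop (left panel: edges meet at column 305 and row 92). Bar yaw is -2.7° against the jig's -2.8°, and its centre is about (0.539, 0.2375). Now over to the weights.

Emit:
move_arm:
  rows: "5 50 0 0.02 0.025 -0.05; 5 50 0 0 0 0; 5 50 0 0 0 0; 5 50 0 0 0 0; 5 50 0 0 0 0; 5 50 0 0 0 0; 5 50 0 0 0 0; 0 30 0 0 0 0; 0 0 0 0 0 0; 0 0 0 0 0 0"
  grip: 0.6

```text
time_s: 16.73
ee_pos: [0.5486, -0.1585, 0.2797]
eef_rot: [-3.141, -0.001, 0.004]
force: [0.3, 0.8, 0.1]
grip_width: 0.0751
```

```bash
python3 - <<'E'
from h import *
o=sensors.get_obs(); print(np.round(o["ee_pos"],4),np.round(o["eef_rot"],4),o["force"],o["grip_width"])
c=cam("wrist"); cv2.imwrite("pics/w11.png",c["color"])
np.savez("pics/w11.npz",**{k:c[k] for k in("color","z_map","mtx","M")})
E
```

```text
[ 0.5486 -0.1585  0.2797] [-3.1407e+00 -9.0000e-04  4.4000e-03] [0.27075685 0.76987943 0.09275413] 0.07509892107143236
```

View pics/w11.png

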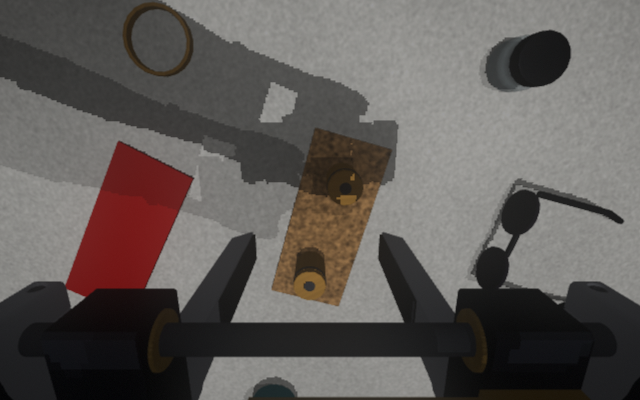

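Weights: near one A at (309,285), far one B at (345,187), both on the cork mat. Sunglasses (500,230), flask (273,390) and jar (540,60) are clear.

```bash
python3 - <<'E'
from h import *
d=np.load("pics/w11.npz"); c={k:d[k] for k in d}
P=cloud(c)
m=((P[...,2]>0.050)&(P[...,2]<0.062)).astype(np.uint8); m[:140]=0; m[:,:270]=0; m[:,375:]=0; m[305:]=0
m=cv2.morphologyEx(m,cv2.MORPH_OPEN,np.ones((3,3)))
n,l,st,ce=cv2.connectedComponentsWithStats(m)
for i in range(1,n):
    if st[i,4]<150: continue
    cnt=cv2.findContours((l==i).astype(np.uint8),0,cv2.CHAIN_APPROX_NONE)[0][0]
    W=ray(c,cnt[:,0],0.056)[:,:2]*1000
    print(st[i],ce[i],"circ",cv2.minEnclosingCircle(W.astype(np.float32)),"mean ray",ray(c,ce[i],0.056)*1000, np.median(P[l==i],0))
f=c["color"]; hsv=cv2.cvtColor(f,cv2.COLOR_BGR2HSV)
# mat corners by hand
print(ray(c,[(316,129),(391,151),(272,290),(338,305)],0.004))
E
```

```text
[328 170  36  35 991] [345.36427851 186.76488396] circ ((576.838134765625, -152.26573181152344), 18.115619659423828) mean ray [[ 577.05712117 -151.79433487   56.        ]] [ 0.57699216 -0.1518688   0.05631474]
[294 269  32  31 791] [309.64222503 283.70922882] circ ((541.6113891601562, -260.1837158203125), 18.80213165283203) mean ray [[ 541.34570144 -259.80205885   56.        ]] [ 0.54169952 -0.25959376  0.0561698 ]
[[ 0.54767366 -0.09882294  0.004     ]
 [ 0.63200229 -0.12267778  0.004     ]
 [ 0.49205654 -0.29962527  0.004     ]
 [ 0.57672668 -0.32128765  0.004     ]]
```

Emit:
move_arm:
  rows: "14 -3 0 0 0 0; 14 -3 0 0 0 0; 0 0 0 0 0 0; 0 0 40 0 0 0; 0 0 40 0 0 0; 0 0 40 0 0 0; 0 0 30 0 0 0; 0 0 10 0 0 0; 0 0 0 0 0 0"
  newtons: 35

```text
time_s: 17.9
ee_pos: [0.5803, -0.146, 0.117]
eef_rot: [-3.142, -0.004, 0.012]
force: [0.5, 0.1, 0.3]
grip_width: 0.0751
```

Emit:
move_arm:
  rows: "-3 6 4 0 0 0; 0 0 0 0 0 0; 0 0 0 0 0 0"

```text
time_s: 18.27
ee_pos: [0.5782, -0.1528, 0.1158]
eef_rot: [3.14, -0.008, 0.012]
force: [-0.2, 0.1, 0.9]
grip_width: 0.0749
```

Emit:
move_arm:
  rows: "-1 0 3 0 0 0; 0 0 0 0 0 0; 0 0 0 0 0 0; 0 0 0 0 0 0; 0 0 0 0 0 0; 0 0 0 0 0 0"
  grip: -1
  newtons: 35

```text
time_s: 19.02
ee_pos: [0.5773, -0.1528, 0.1131]
eef_rot: [3.14, -0.009, 0.012]
force: [0.1, 0.9, -0.8]
grip_width: 0.0347
```

Emit:
move_arm:
  rows: "0 0 -8 0 0 0; 0 0 -10 0 0 0; 0 0 -12 0 0 0; 0 0 -10 0 0 0; 0 0 0 0 0 0; 0 0 0 0 0 0; 0 0 0 0 0 0; 0 0 0 0 0 0"

```text
time_s: 20.02
ee_pos: [0.5768, -0.1526, 0.1558]
eef_rot: [3.14, -0.009, 0.012]
force: [0.4, 0.2, -1.9]
grip_width: 0.0348
```

```bash
python3 - <<'E'
from h import *
for i in range(1):
    o=sensors.get_obs(); print(np.round(o["ee_pos"],4),np.round(o["eef_rot"],4),o["force"],o["moment"],o["grip_width"])
c=cam("side"); cv2.imwrite("pics/s1.png",cv2.resize(c["color"][150:310,250:480],None,fx=3,fy=3))
for i in range(4): camera("wrist"); print(sensors.get_obs()["force"])
E
```

```text
[ 0.5768 -0.1526  0.1558] [ 3.1401 -0.0087  0.0122] [ 0.36654028  0.18903583 -1.85124297] [0.02945006 0.01598495 0.0225539 ] 0.034809903539206495
[ 0.53651883  0.3900802  -1.83673269]
[ 0.15611996  0.27846937 -2.50816348]
[ 1.14624203 -0.21472443 -2.3758464 ]
[-0.66954201  0.14779452 -1.84191751]
```

View pics/s1.png

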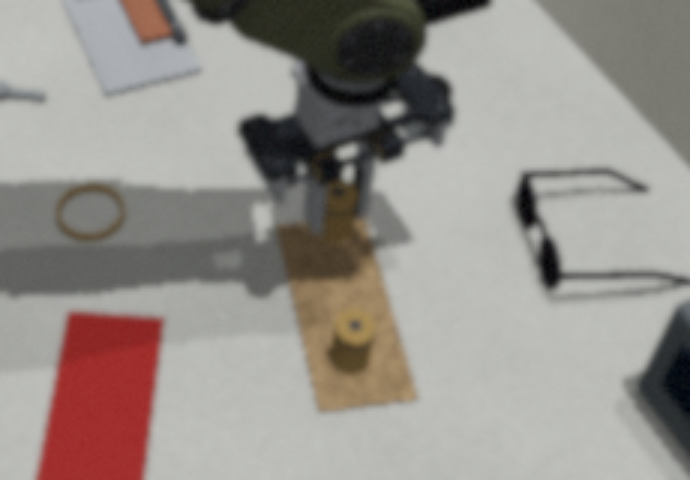

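Force is about -2.1 N, so B weighs roughly 0.2 kg and is the lighter one. It is held at (343,195) clear of the mat while A stands at (352,340). I set B back down gently.

Emit:
move_arm:
  rows: "0 0 10 0 0 0; 0 0 10 0 0 0; 0 0 8 0 0 0; 0 0 5 0 0 0; 0 0 0 0 0 0"

```text
time_s: 20.9
ee_pos: [0.5769, -0.1526, 0.1198]
eef_rot: [3.14, -0.008, 0.012]
force: [-0.3, 0.1, -0.8]
grip_width: 0.0349
```

Emit:
move_arm:
  rows: "0 0 2 0 0 0; 0 0 2 0 0 0; 0 0 1 0 0 0; 0 0 0 0 0 0"

```text
time_s: 21.4
ee_pos: [0.5772, -0.1527, 0.1152]
eef_rot: [3.14, -0.009, 0.012]
force: [0.0, -0.9, -2.1]
grip_width: 0.0348
```

Emit:
move_arm:
  rows: "0 0 1.5 0 0 0; 0 0 1 0 0 0; 0 0 1 0 0 0"

```text
time_s: 21.78
ee_pos: [0.5773, -0.1527, 0.1131]
eef_rot: [3.14, -0.009, 0.012]
force: [-7.7, 0.8, 16.3]
grip_width: 0.0351
```

On the mat (pressing 16 N). I relax, then open.

Emit:
move_arm:
  rows: "0 0 -0.5 0 0 0; 0 0 0 0 0 0"

```text
time_s: 22.02
ee_pos: [0.5774, -0.1527, 0.1137]
eef_rot: [3.14, -0.009, 0.012]
force: [0.7, 0.5, -1.6]
grip_width: 0.035
```

Emit:
move_arm:
  rows: "0 0 0 0 0 0; 0 0 0 0 0 0; 0 0 0 0 0 0; 0 0 0 0 0 0"
  grip: 0.6

```text
time_s: 22.52
ee_pos: [0.5776, -0.1528, 0.1138]
eef_rot: [3.14, -0.01, 0.012]
force: [0.5, -0.0, -0.4]
grip_width: 0.0713
```

Emit:
move_arm:
  rows: "0 0 -10 0 0 0; 0 0 -30 0 0 0; 0 0 -40 0 0 0; 0 0 -40 0 0 0; 0 0 0 0 0 0"

```text
time_s: 23.15
ee_pos: [0.5763, -0.1526, 0.2402]
eef_rot: [3.139, -0.011, 0.012]
force: [-0.4, -0.1, -0.9]
grip_width: 0.0753
```

Emit:
move_arm:
  rows: "-12 36 0 0 -0.01 0; -12 36 0 0 0 0; -12 35 0 0 0 0; 0 0 0 0 0 0; 0 0 0 0 0 0"

```text
time_s: 23.78
ee_pos: [0.54, -0.2616, 0.2383]
eef_rot: [3.141, 0.002, 0.014]
force: [-0.4, -0.0, -0.3]
grip_width: 0.075
```

```bash
python3 - <<'E'
from h import *
o=sensors.get_obs(); print(np.round(o["ee_pos"],4),np.round(o["eef_rot"],4),o["force"],o["grip_width"])
c=cam("wrist"); cv2.imwrite("pics/w12.png",c["color"])
P=cloud(c)
m=((P[...,2]>0.050)&(P[...,2]<0.062)).astype(np.uint8); m[:60]=0; m[:,:270]=0; m[:,400:]=0; m[300:]=0
m=cv2.morphologyEx(m,cv2.MORPH_OPEN,np.ones((3,3)))
n,l,st,ce=cv2.connectedComponentsWithStats(m)
for i in range(1,n):
    if st[i,4]<150: continue
    print(st[i],ce[i],ray(c,ce[i],0.056)*1000)
E
```

```text
[ 0.54   -0.2616  0.2383] [3.1409e+00 1.6000e-03 1.3600e-02] [-0.40940553 -0.02441055 -0.28983858] 0.07501233274675158
[ 346   60   46   36 1393] [368.40775305  75.74084709] [[ 578.66538626 -156.05510537   56.        ]]
[ 299  184   40   40 1260] [318.63571429 203.80396825] [[ 541.32636153 -260.67804965   56.        ]]
```

View pics/w12.png

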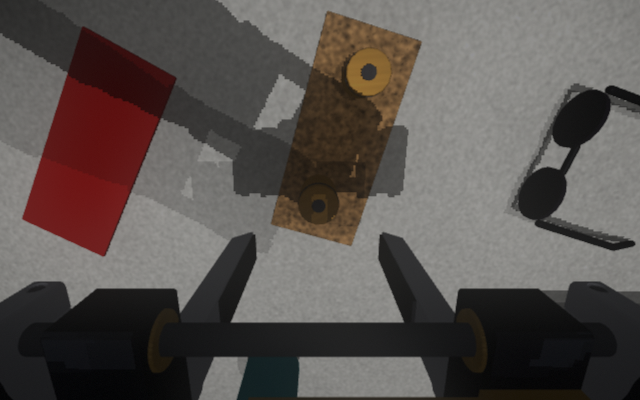

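B stands upright at (368,72) on the mat; A is at (318,204) between the fingers' approach. I descend onto A.

Emit:
move_arm:
  rows: "1 -1 30 0 0 0; 0 0 30 0 0 0; 0 0 30 0 0 0; 0 0 20 0 0 0; 0 0 10 0 0 0; 0 0 0 0 0 0; 0 0 0 0 0 0"

```text
time_s: 24.7
ee_pos: [0.5436, -0.2549, 0.116]
eef_rot: [3.14, -0.0, 0.021]
force: [-0.3, -1.0, 1.0]
grip_width: 0.075
```

Emit:
move_arm:
  rows: "-2 5 1.5 0 0 0; 0 0 0 0 0 0; 0 0 0 0 0 0"

```text
time_s: 25.08
ee_pos: [0.542, -0.2607, 0.116]
eef_rot: [3.139, -0.002, 0.021]
force: [-0.0, 0.1, -0.5]
grip_width: 0.0753
```

Emit:
move_arm:
  rows: "0 0 0 0 0 0; 0 0 0 0 0 0; 0 0 0 0 0 0; 0 0 0 0 0 0; 0 0 0 0 0 0"
  grip: -1
  newtons: 45

```text
time_s: 25.7
ee_pos: [0.5418, -0.2607, 0.1162]
eef_rot: [3.139, -0.002, 0.021]
force: [-1.7, -0.4, 1.5]
grip_width: 0.036
```

Emit:
move_arm:
  rows: "0 0 -8 0 0 0; 0 0 -10 0 0 0; 0 0 -12 0 0 0; 0 0 -12 0 0 0; 0 0 0 0 0 0; 0 0 0 0 0 0; 0 0 0 0 0 0; 0 0 0 0 0 0; 0 0 0 0 0 0"

```text
time_s: 26.82
ee_pos: [0.5413, -0.2602, 0.16]
eef_rot: [3.14, -0.0, 0.021]
force: [0.3, 0.3, -4.4]
grip_width: 0.036
```

```bash
python3 - <<'E'
from h import *
o=sensors.get_obs(); print(np.round(o["ee_pos"],4),np.round(o["eef_rot"],4),o["force"],o["grip_width"])
for i in range(4): camera("wrist"); print(sensors.get_obs()["force"])
c=cam("scene"); cv2.imwrite("pics/s2.png",cv2.resize(c["color"][150:290,200:400],None,fx=3,fy=3))
E
```

```text
[ 0.5413 -0.2602  0.16  ] [ 3.1402e+00 -4.0000e-04  2.0900e-02] [ 0.2741502   0.29250151 -4.44957568] 0.03595816390798258
[-0.32228992 -0.50129615 -4.00377691]
[-0.59162151 -0.47184065 -4.17024486]
[ 0.42123964 -0.98849357 -4.72546899]
[-0.71036425  0.70980288 -3.59267353]
```

View pics/s2.png

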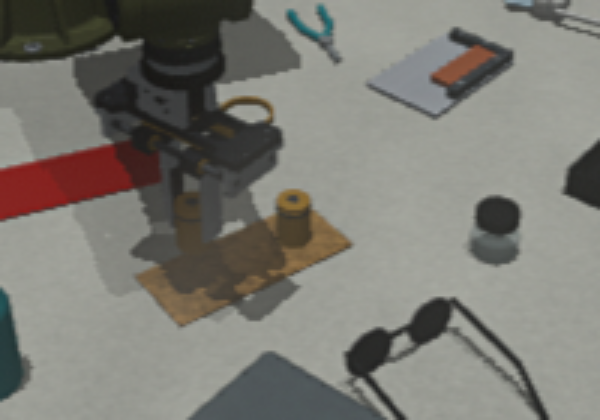

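-4.2 N means A is the heavier (about 0.43 kg). It is held clear at (188,215) while B stands on the mat at (293,218). I raise it and carry it to above the bar.

Emit:
move_arm:
  rows: "0 0 -10 0 0 0; 0 0 -20 0 0 0; 0 0 -20 0 0 0; 0 -10 -5 0 0 0; 0 -20 0 0 0 0; 0 -30 0 0 0 0; 0 -40 0 0 0 0; 0 -40 0 0 0 0; 0 -40 0 0 0 0; 0 -40 0 0 0 0; 0 -40 0 0 0 0; 0 -40 0 0 0 0; 0 -40 0 0 0 0; 0 -30 0 0 0 0; 0 -20 0 0 0 0; 0 -10 0 0 0 0; 0 0 0 0 0 0; 0 0 0 0 0 0"

```text
time_s: 29.32
ee_pos: [0.5224, 0.1662, 0.2101]
eef_rot: [-3.142, 0.011, 0.028]
force: [0.1, 0.3, -4.1]
grip_width: 0.0359
```

Emit:
move_arm:
  rows: "4 -15 0 0 0.01 0; 5 -20 0 0 0 0; 5 -20 0 0 0 0; 4 -10 0 0 0 0; 0 -5 0 0 0 0; 0 0 0 0 0 0; 0 0 10 0 0 0; 0 0 10 0 0 0; 0 0 8 0 0 0; 0 0 0 0 0 0; 0 0 0 0 0 0"

```text
time_s: 30.7
ee_pos: [0.5397, 0.24, 0.1792]
eef_rot: [3.141, 0.001, 0.025]
force: [0.2, 0.7, -4.0]
grip_width: 0.0359
```

```bash
python3 - <<'E'
from h import *
o=sensors.get_obs(); print(np.round(o["ee_pos"],4),np.round(o["eef_rot"],4),o["force"],o["grip_width"])
ims=[]
c=cam("scene"); u=proj(c,[.539,.2375,.018])[0].astype(int); print(u); ims.append(cv2.resize(c["color"][u[1]-60:u[1]+40,u[0]-65:u[0]+65],None,fx=3,fy=3))
c=cam("side"); u=proj(c,[.539,.2375,.018])[0].astype(int); print(u); ims.append(cv2.resize(c["color"][u[1]-60:u[1]+40,u[0]-65:u[0]+65],None,fx=3,fy=3))
cv2.imwrite("pics/s3.png",np.hstack(ims)); c=cam("wrist"); cv2.imwrite("pics/w13.png",c["color"])
E
```

```text
[0.5397 0.24   0.1792] [3.141e+00 1.400e-03 2.550e-02] [ 0.23765097  0.667751   -4.04696232] 0.0358806086823419
[354 171]
[296 152]
```

View pics/s3.png

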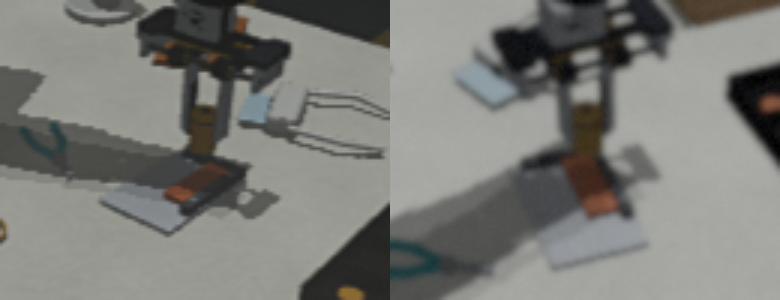

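View pics/w13.png

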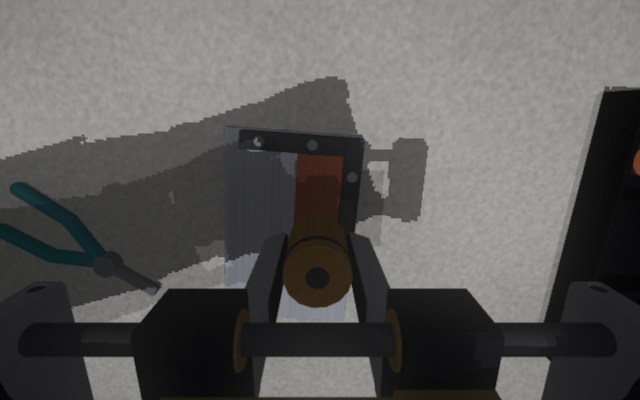

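The weight hangs upright in the fingers over the bar's middle (wrist: top at (317,278), bar below it up to the side stop at row 155). A last numeric check of weight, bar and B follows.

```bash
python3 - <<'E'
from meas import *
c=cam("wrist"); M=c["color"]
P=cloud(c); m=((P[...,2]>.110)&(P[...,2]<.128)).astype(np.uint8); m[:232]=0;m[310:]=0;m[:,:282]=0;m[:,352:]=0
n,l,st,ce=cv2.connectedComponentsWithStats(m); i=1+np.argmax(st[1:,4]); print("top",st[i],ce[i],ray(c,ce[i],.119)*1000,np.median(P[l==i],0))
try:
    r,s=meas(c,(225,125,375,232))
    b=barmask(M,(225,125,375,225)); bb=cv2.boundingRect(b); print(bb)
    # side edges of bar, side-stop end
    ys=np.arange(165,205); L=[np.nonzero(b[y])[0].min() for y in ys]; Rr=[np.nonzero(b[y])[0].max()+1 for y in ys]
    w=(ray(c,np.c_[L,ys],.018)+ray(c,np.c_[Rr,ys],.018))/2; f=np.polyfit(w[:,1],w[:,0],1); print("bar midline x at y=.2375",np.polyval(f,.2375),"yaw",-np.degrees(np.arctan(f[0])))
    print("bar far-end y",ray(c,[(318,bb[1])],.018))
except Exception as e: print(e)
c=cam("side"); P=cloud(c); B=(P[...,2]>.045)&(P[...,2]<.065)&(abs(P[...,0]-.577)<.035)&(abs(P[...,1]+.152)<.035); print("B",B.sum(),np.median(P[B],0),P[B].max(0)-P[B].min(0))
cv2.imwrite("pics/s4.png",cv2.resize(c["color"][120:300,230:470],None,fx=3,fy=3)); print(sensors.get_obs()["force"])
E
```

```text
top [ 282  236   70   72 4012] [316.85692921 271.47582253] [[539.76809184 241.84548661 119.        ]] [0.53979576 0.24212249 0.11942413]
bar [539.7 255.5] [40.3 63.1] ang 1.45 seat [540.3 238.4] yaw -1.8986734 [-1.2829049  -3.174321   -0.30539253 -2.8320746 ] th [11.2 13.2]
to go jig x,y [  1.2 -17.1]
(294, 154, 49, 71)
bar midline x at y=.2375 0.5395342966845976 yaw -2.2987179351324887
bar far-end y [[0.53930416 0.28706068 0.018     ]]
B 122 [ 0.57534599 -0.15650725  0.05345327] [0.03597009 0.03525115 0.01254581]
[-0.04341039 -0.49904092 -4.03287924]
```

View pics/s4.png

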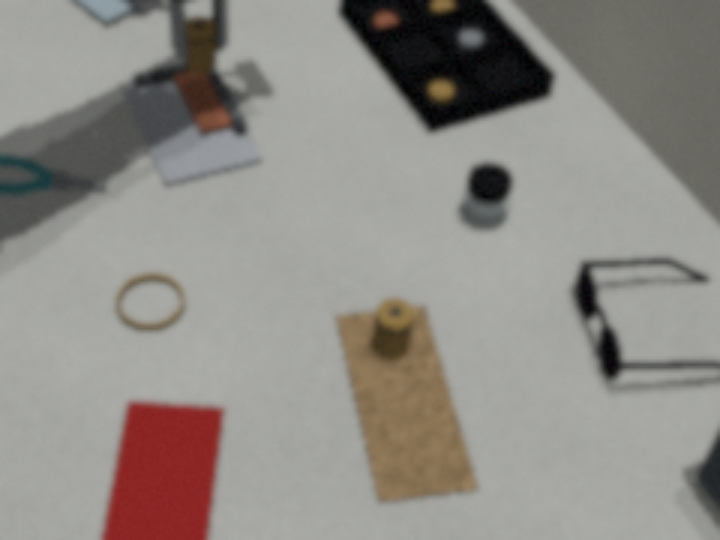

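Checks agree: weight at (0.540, 0.241), bar centre at (0.539, 0.237), and B upright on the mat at (393,330). Handing in.

```bash
python3 - <<'E'
from station import ctrl
print(ctrl.hand_in())
E
```

```text
the job is handed in; nothing more can be done
None
```

I pushed the copper bar home, weighed both brass weights, and handed the job in with the heavier one still held over the bar. No verdict came back.

**Bar:** it went onto the far stop first, then the side stop, with a last push on the far stop. The stops pushed back with about 17–30 N at the end of each push. The close crop showed no gap at either stop, with bar yaw -2.7° against the jig's -2.8°.

**Weights:** the one nearer the jig read about -2.1 N (roughly 0.2 kg, the lighter). I set it back down gently and it stands upright on the mat. The other read about -4.2 N (roughly 0.43 kg). It is held upright about 50 mm above the bar, its centre about 4 mm sideways from the bar's.

**Checks that disagreed:**
- Some of the automatic stop fits were pulled off by the stops' inner faces, so they read about 1 mm short in x. Their individual edge angles scattered by a few degrees.
- The last whole-bar fit was spoiled because the held weight hid part of the bar. For that view I relied on the bar's edges and far end instead, which agreed with it being home (yaw -2.3°).

I saw no bystander touched or moved.

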